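# Gauge the groove of a figure base

## Task

Take the depth gauge by its grey body from its wooden rest and put its probe into the groove of the one black base that has a single wide groove, the steel foot lying across the groove. Press down until the foot sits flat on both sides and hold it there for a second. Then let go and leave the gauge standing flat there so that the depth can be read, without having shoved the base out of its place.

Things in the scene. Friction and masses are not known exactly. Their poses are not given: they have to be found in the camera images.
- gauge_grip (a point): middle of the grey body (26 x, 40 y, 60 mm z; grip it across its 26 mm) of a 0.165 kg depth gauge that stands upright on a fixed wooden rest 40 mm high. Under the body a steel foot bar 36 x, 90 y, 12 mm z. The point is 42 mm above the foot's underside, 30 mm below the body's top. z up, y along the foot. The probe hangs in a 22 mm hole of the rest: lift straight up 40 mm
- gauge_foot (a point): the same gauge: centre of the underside of its foot bar, on the probe's axis; same axes. The probe rod's upper end stands 6 mm above the grey body with the probe out, up to 32 mm with it pushed in
- probe (a joint): steel probe rod, 8 mm thick, under the middle of the gauge's foot: 0 = out, its tip 25 mm below the foot; grows (m) as it is pushed in, to 0.026. Pushing takes 4 to 5 N (60 N/m spring, 0.6 N preload, 3 N drag), more than the gauge's weight; the drag holds the reading when the gauge is let go. With the foot flat over the groove it reads 0.011
- base: loose black wooden base, 160 x, 100 y, 30 mm z, 0.6 kg, flat on the table; origin at the centre of its underside, z up. A groove, bare wood inside, runs its full length along x in the middle of its top, 32 mm wide, 14 mm deep. Two more black bases of this size lie near: one with two 12 mm grooves, one with three square 22 mm holes; their places are exchanged at random

How it is judged:
On the way, in this order (a step that is already met when the one before it is completed fails the run):
1. the gauge is lifted off its rest (height (world z) of gauge_foot above 0.07 m), for 0.1 s.
2. the gauge, still held, is pressed down with its probe in the groove and its foot flat across it (z of gauge_foot in the frame of base between 0.027 and 0.0325 m and value of joint probe between 0.008 and 0.014 m and contact force between the fingers and gauge above 1 N), for 0.7 s.
At the end, for the whole second after the job is handed in: the gauge stands released on the single-groove base: probe within 14.5 mm of the groove's centre line and 75 mm of its middle, foot flat on top (3 mm, 3.4 degrees) and across the groove (28 degrees), probe reading 8 to 14 mm, the base flat on the table (z of gauge_foot in the frame of base between 0.027 and 0.0325 m and y of gauge_foot in the frame of base between -0.0145 and 0.0145 m and x of gauge_foot in the frame of base between -0.075 and 0.075 m and angle between the y axis of gauge_foot and the y axis of base, either way round below 0.5 rad and angle between gauge_foot's own z axis and vertical below 0.06 rad and value of joint probe between 0.008 and 0.014 m and height (world z) of base below 0.004 m); the robot touches nothing.
It fails at once if the base is shoved more than 40 mm from where it lay (distance of base from where it was at the start of the episode above 0.04 m).
It also fails if it takes over 38 s, if anything falls off the work surface, if the arm or the gripper's body presses on something with over 40 N, if the wrist force passes 120 N, or if a joint passes its speed limit or range.

## Robot

A 6-joint arm with a two-finger parallel gripper is mounted at the origin on the work surface. World frame = base frame: x ahead of the robot, y to its left, z up, the work surface at z = 0. Lengths are in m, angles in rad, forces in N, time in s.
With the tool pointing down it reaches from about 0.25 to 0.725 m from the base axis. Payload 9.7 kg.
Tool frame: the origin (TCP) lies midway between the tips of the shut fingers; the grasp point (between the pads) lies 19 mm behind it; y points along the fingers, x is the direction in which the jaws open and shut, and the axes are right-handed (so a half turn about y gives the same grasp; the last joint's range is limited). The gripper opens to 85 mm and grips with 20 to 120 N. Pads are 22 mm wide; open, the fingers measure 114 mm over their backs; the gripper's body (76 mm by 85 mm) begins 54 mm behind the grasp point. The pads swing forward as they close: fully open they stand 13 mm farther back than shut.
Start: joints at [1.308, 0.087, 0.176, 1.66, 0, 1.571], TCP at [0.143, 0.531, 0.231] pointing down, gripper open.
Joint ranges: [-3.13, 3.13], [-0.85, 1.81], [-1.15, 1.24], [-2.2, 2.28], [-1.44, 1.52], [-3.14, 3.14]. Speed limits (rad/s): [2.22, 2.22, 2.57, 3.14, 3.14, 3.14].

## Interface

Orientations are given as [roll, pitch, yaw] about the fixed x, y, z axes, in that order (R = Rz(yaw) Ry(pitch) Rx(roll)).
In Python, from station import observe, vision, workorder gives the robot as it stands.
- The arm moves only by the tool move_arm, never from a script. Its argument "commands" is a list of rows, each a list of 2 entries, a list of its own where there are three numbers: the shift along the world's x, y, z in cm, then the turn about the world's z in rad. A call has 1 to 8 rows; each row is the pose to reach, as a shift and turn from the pose commanded when the call began; what a row does not reach only later rows make up. A row lasts 1/8 s, in which the tool goes at most 62.5 mm and 10.7 degrees, less where a joint would pass 70% of its speed; a pose out of reach is approached as far as the arm can. A call with a gripper value outside its range is refused whole. "grip" is the closure, from 0 (fully open) to 1 (shut), set as the call begins (left out, the last holds). The fingers move at their own pace and stop on an object; "force" is the grip in N (left out, the last holds). Time passes only in rows, so rows that repeat a pose let the fingers close. It gives the time, the measured TCP pose, the force and the opening at its end, in the units of the state.
- observe(): the state, without advancing time (a new reading comes with each control period).
- vision.read_camera(name): name is "side" or "top"; returns the picture (384x512x3 uint8, red, green, blue); there is no depth.
- vision.camera_params(name): a dict with "mtx" (3x3 intrinsics, pixels), "xyz" and "attitude" of the camera in the world. Camera axes: x right, y down, z forward; pixel columns grow to the right and rows downward; lengths in m; the calibration is good to about 2 mm. A picture is of the moment at which its call begins. camera_params takes no time and is no camera call.
- workorder.hand_in(): hands the job in, once; it reports no verdict.
The state is a dict: "t": time; "qpos": joint angles; "qd": joint speeds; "joint_torque": joint torques, N m; "tool_pos": TCP position; "tool_rot": TCP orientation; "ft_force": force on the tool from outside, world axes, zero at the start; "torque": the same for the moment, N m; "width": finger opening in m.
Only numpy, scipy, OpenCV 4.12 (cv2) and the standard library are available. Lean on these libraries where they do the work, as an engineer would, in place of code of your own. Each camera call takes 0.05 s, during which the arm holds its last target.

## Working session

There is one attempt and no reset: what is moved stays moved. The work goes in short steps, Python scripts to look and compute and a tool call to move; the robot and the scene stay as the last step left them, time stands still between calls to the robot, and variables do not carry over. Pictures are saved under pics/ and viewed, and the job is handed in when it is done.

Besides the shell and the picture viewer there is one more tool, called after ">>>" by a JSON object that holds its "api" and its "payload". move_arm: Moves the arm, as the interface text tells. Its arguments: {"type":"object","properties":{"commands":{"type":"array"},"grip":{"type":"number"},"force":{"type":"number"}},"required":["commands"]}

```bash
mkdir -p pics; ls; python3 - <<'E'
from station import observe, vision
import cv2
print(observe())
for n in("side","top"):
    im=vision.read_camera(n); cv2.imwrite(f"pics/{n}0.png",im[:,:,::-1]); print(n,vision.camera_params(n))
E
```

```text
pics
{'t': 0.0, 'qpos': array([ 1.30800955e+00,  8.74537276e-02,  1.75122999e-01,  1.65978851e+00,
       -5.19021224e-06,  1.57081617e+00]), 'qd': array([-7.52454622e-04, -8.04867966e-04,  6.04845856e-04,  2.94769497e-05,
       -9.35992506e-04, -8.16664806e-04]), 'joint_torque': array([ 1.74159097e-03, -5.20397329e+01,  4.64797175e+01,  1.67126663e-02,
        1.06026819e-04, -1.07634204e-05]), 'tool_pos': array([0.14281699, 0.53089717, 0.23058084]), 'tool_rot': array([-1.57080154e+00,  1.32291382e-03,  1.30798971e+00]), 'ft_force': array([0.32496282, 0.32052634, 0.34652741]), 'torque': array([ 0.00077488, -0.04152836,  0.01661336]), 'width': 0.08513693424810556}
side {'mtx': array([[350.68583608,   0.        , 253.14477904],
       [  0.        , 350.68583608, 193.99079176],
       [  0.        ,   0.        ,   1.        ]]), 'xyz': array([0.38158176, 0.90074582, 0.60454669]), 'attitude': array([-2.13100006, -0.00683539, -2.99156233])}
top {'mtx': array([[403.67678118,   0.        , 256.94074791],
       [  0.        , 403.67678118, 188.71029305],
       [  0.        ,   0.        ,   1.        ]]), 'xyz': array([0.28776721, 0.03194155, 1.07762446]), 'attitude': array([-2.93134990e+00, -1.90707982e-03, -1.46882793e+00])}
```

View pics/side0.png

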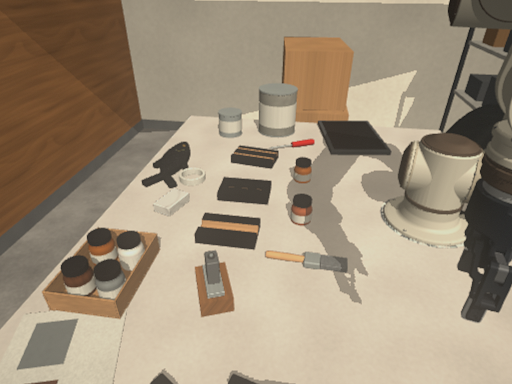

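View pics/top0.png

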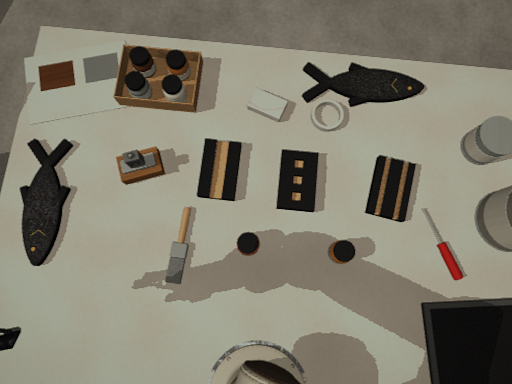

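The side view shows the gauge on its rest near (212,275). The top view shows it near (140,163), with the single-groove base at about (220,169), the holes base at (298,180) and the two-groove base at (390,188). Next I'll zoom in and measure the outlines.

```bash
cat > h.py <<'E'
import numpy as np, cv2
from scipy.spatial.transform import Rotation as R
from station import observe, vision
def ray(n,uv):
    p=vision.camera_params(n); M=R.from_euler('xyz',p['attitude']).as_matrix()
    d=M@np.linalg.inv(p['mtx'])@np.array([uv[0],uv[1],1.]); return np.array(p['xyz']),d
def onz(n,uv,z):
    o,d=ray(n,uv); return o+d*(z-o[2])/d[2]
def proj(n,P):
    p=vision.camera_params(n); M=R.from_euler('xyz',p['attitude']).as_matrix()
    q=p['mtx']@(M.T@(np.array(P)-p['xyz'])); return q[:2]/q[2]
def tri(uvs,uvt):
    o1,d1=ray('side',uvs);o2,d2=ray('top',uvt)
    d1/=np.linalg.norm(d1); d2/=np.linalg.norm(d2)
    s=np.linalg.lstsq(np.stack([d1,-d2],1),o2-o1,rcond=None)[0]
    a=o1+s[0]*d1;b=o2+s[1]*d2; return (a+b)/2,np.linalg.norm(a-b)
def crop(n,box,k,out,im=None):
    if im is None: im=vision.read_camera(n)[:,:,::-1]
    x0,y0,x1,y1=box; cv2.imwrite(out,cv2.resize(im[y0:y1,x0:x1],None,fx=k,fy=k,interpolation=cv2.INTER_CUBIC))
E
python3 - <<'E'
from h import *
t=cv2.imread('pics/top0.png'); s=cv2.imread('pics/side0.png')
crop('top',(110,130,260,210),5,'pics/t1.png',t)
crop('side',(180,205,280,320),5,'pics/s1.png',s)
hsv=cv2.cvtColor(t,cv2.COLOR_BGR2HSV)
# black wood of the base
sub=np.zeros(t.shape[:2],np.uint8); sub[130:210,190:250]=1
m=((hsv[:,:,2]<70)|((hsv[:,:,1]>100)))&(sub>0)
c=max(cv2.findContours(m.astype(np.uint8),cv2.RETR_EXTERNAL,cv2.CHAIN_APPROX_NONE)[0],key=cv2.contourArea)
b=cv2.boxPoints(cv2.minAreaRect(c)); print(b)
print([onz('top',q,.03)[:2].round(4) for q in b], onz('top',b.mean(0),.03))
g=((hsv[:,:,1]>90)&(hsv[:,:,2]>80)&(sub>0))
c=max(cv2.findContours(g.astype(np.uint8),cv2.RETR_EXTERNAL,cv2.CHAIN_APPROX_NONE)[0],key=cv2.contourArea)
b=cv2.boxPoints(cv2.minAreaRect(c)); print('groove',b,[onz('top',q,.016)[:2].round(4) for q in b],onz('top',b.mean(0),.016))
E
```

```text
[[196.56926 196.44617]
 [203.93849 137.49234]
 [241.23079 142.15387]
 [233.86156 201.1077 ]]
[array([0.4733, 0.2093]), array([0.6377, 0.211 ]), array([0.6348, 0.1084]), array([0.4709, 0.1098])] [0.55287491 0.15956665 0.03      ]
groove [[208.74675 196.89955]
 [216.27513 140.43669]
 [228.72054 142.09608]
 [221.19215 198.55894]] [array([0.4779, 0.179 ]), array([0.6374, 0.1785]), array([0.6361, 0.1437]), array([0.4768, 0.1454])] [0.55582042 0.16165429 0.016     ]
```

View pics/t1.png

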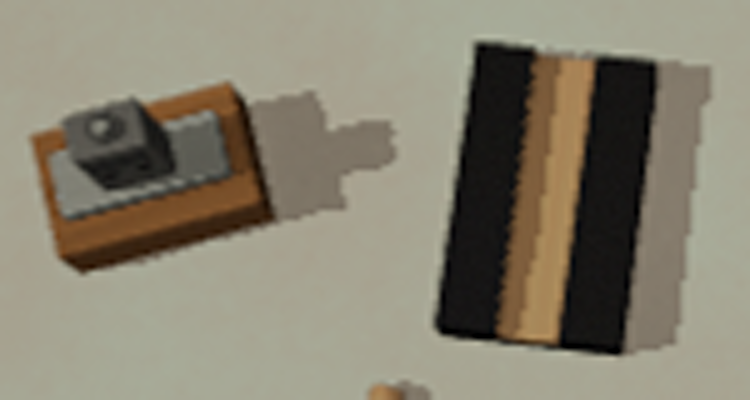

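View pics/s1.png

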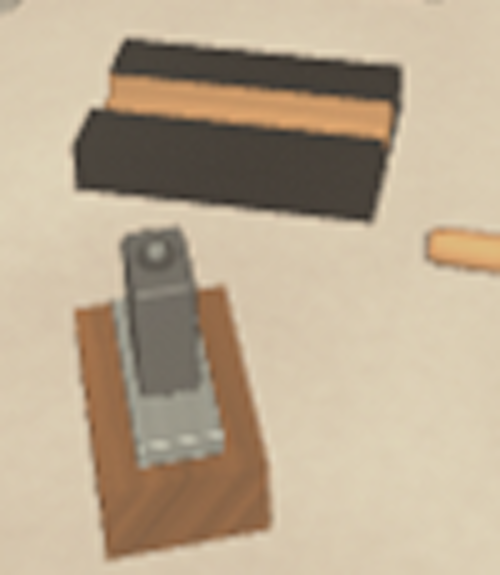

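```bash
python3 - <<'E'
from h import *
print(tri((211,254.8),(130.2,155.4)), onz('top',(130.2,155.4),.118), onz('side',(211,254.8),.118))
f=np.array([[65,218],[232,178],[222,110],[50,150]])/5+[110,130]
P=[onz('top',q,.052)[:2] for q in f]; print(np.round(P,4),np.mean(P,0))
e=P[1]-P[0]; e2=P[2]-P[3]; print(np.linalg.norm(e),np.linalg.norm(e2),np.arctan2(*(e[::-1])),np.arctan2(*(e2[::-1])))
b=np.array([[65,113],[133,98],[150,138],[80,150]])/5+[110,130] # body top
P=[onz('top',q,.112)[:2] for q in b]; print(np.round(P,4),np.mean(P,0)); e=P[1]-P[0];print(np.arctan2(*(e[::-1])))
r=np.array([[33,135],[233,82],[270,220],[82,270]])/5+[110,130]
e=onz('top',r[1],.04)-onz('top',r[0],.04); print('rest',np.arctan2(e[1],e[0]))
# side: foot's front top edge, side edges
f=np.array([[140,455],[222,440]])/5+[180,205]
P=[onz('side',q,.05)[:2] for q in f]; print('side foot end',P, np.mean(P,0))
f=np.array([[75,310],[225,288],[268,465],[103,490]])/5+[180,205]
P=[onz('side',q,.04)[:2] for q in f]; print('side rest',np.round(P,4), np.mean(P,0)); 
# base from side, top corners
f=np.array([[125,40],[402,68],[385,143],[95,110]])/5+[180,205]
P=[onz('side',q,.03)[:2] for q in f]; print('side base',np.round(P,4), np.mean(P,0)); 
E
```

```text
(array([0.54532643, 0.37311322, 0.11310121]), np.float64(0.001148728252740882)) [0.54342761 0.37129924 0.118     ] [0.54429251 0.37823251 0.118     ]
[[0.5101 0.4051]
 [0.5405 0.3215]
 [0.5768 0.3325]
 [0.5458 0.4193]] [0.54329786 0.36959226]
0.088935887830311 0.09214938997586661 -1.2221317150425584 -1.227264947105983
[[0.5504 0.3925]
 [0.5615 0.3601]
 [0.5419 0.3483]
 [0.5322 0.3818]] [0.54650699 0.37064565]
-1.238577633552522
rest -1.1939945537436278
side foot end [array([0.54221491, 0.42616927]), array([0.51106058, 0.41325823])] [0.52663774 0.41971375]
side rest [[0.596  0.3399]
 [0.5319 0.3152]
 [0.4918 0.4146]
 [0.5552 0.4376]] [0.54372723 0.37683178]
side base [[0.6341 0.1165]
 [0.4755 0.1182]
 [0.4756 0.1854]
 [0.6328 0.182 ]] [0.55451241 0.1505515 ]
```

>>> {"api": "move_arm", "payload": {"commands": [[[5,-2,0],-0.12],[[10,-4,0],-0.24],[[15,-6,0],-0.36],[[20,-8,0],-0.48],[[25,-10,0],-0.6],[[30,-12,0],-0.72],[[35,-14,0],-0.84],[[40.1,-15.9,0],-0.96]], "grip": 0, "force": 60}}

```text
t: 1.1
tool_pos: [0.5453, 0.3711, 0.2309]
tool_rot: [-1.571, 0.0, 0.344]
ft_force: [0.2, 0.8, 0.6]
width: 0.0852
```

>>> {"api": "move_arm", "payload": {"commands": [[[0,0,-3],0],[[0,0,-6],0],[[0,0,-6],0],[[0,0,-6],0]]}}

```text
t: 1.6
tool_pos: [0.5439, 0.3723, 0.1725]
tool_rot: [-1.571, -0.001, 0.348]
ft_force: [-0.0, 0.3, 0.5]
width: 0.0856
```

```bash
python3 - <<'E'
from h import *
o=observe(); print(o['t'],o['tool_pos'],o['tool_rot'],o['ft_force'])
crop('side',(150,130,280,320),3,'pics/s2.png')
crop('top',(90,110,190,200),5,'pics/t2.png')
E
```

```text
1.6 [0.54391215 0.37231103 0.17250308] [-1.57058896e+00 -8.62072523e-04  3.48195831e-01] [-0.02034344  0.2763671   0.48542773]
```

View pics/s2.png

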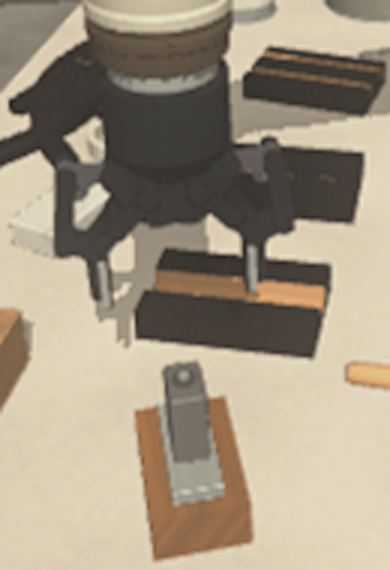

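View pics/t2.png

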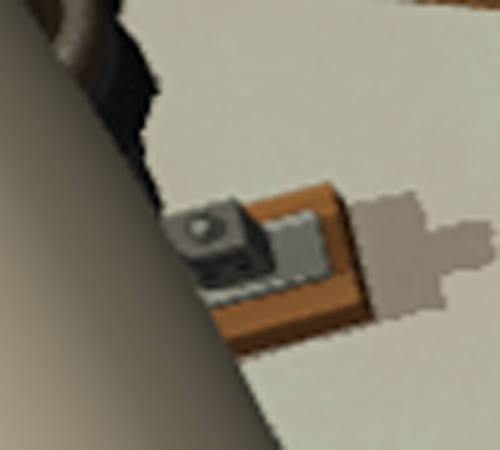

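The side view shows the open finger tips at about (185,232) and (234,226), straddling the gauge in image x. The gauge body is still upright. I'll check the side-camera offset against these tips.

```bash
python3 - <<'E'
from h import *
o=observe();p=o['tool_pos'];u=np.array([np.cos(.348),np.sin(.348),0])
for s in(.045,-.045): print(proj('side',p+s*u+[0,0,.013]))
print(proj('side',[p[0],p[1],.118]),proj('top',[p[0],p[1],.118]))
E
```

```text
[186.45823571 229.21087873]
[232.60483752 223.92915819]
[211.73851206 252.96074224] [129.74376603 155.05570165]
```

>>> {"api": "move_arm", "payload": {"commands": [[[0,0,-4],0],[[0,0,-8],0],[[0,0,-10],0],[[0,0,-10.7],0],[[0,0,-10.7],0],[[0,0,-10.7],0]]}}

```text
t: 2.45
tool_pos: [0.5446, 0.3726, 0.066]
tool_rot: [-1.57, -0.002, 0.348]
ft_force: [-0.5, 0.6, 0.1]
width: 0.0853
```

>>> {"api": "move_arm", "payload": {"commands": [[[0,0,0],0],[[0,0,0],0],[[0,0,0],0],[[0,0,0],0],[[0,0,0],0],[[0,0,0],0],[[0,0,0],0],[[0,0,0],0]], "grip": 0.8, "force": 50}}

```text
t: 3.45
tool_pos: [0.544, 0.3722, 0.0645]
tool_rot: [-1.571, -0.0, 0.348]
ft_force: [-0.5, 1.3, 4.9]
width: 0.0257
```

```bash
python3 - <<'E'
from h import *
o=observe(); print(o['t'],o['tool_pos'],o['tool_rot'],o['ft_force'],o['width'])
crop('side',(150,170,280,320),4,'pics/s3.png')
E
```

```text
3.45 [0.54399835 0.3721991  0.06454759] [-1.57068119e+00 -4.29778496e-04  3.47968786e-01] [-0.48116357  1.33507688  4.88505081] 0.02566067090848877
```

View pics/s3.png

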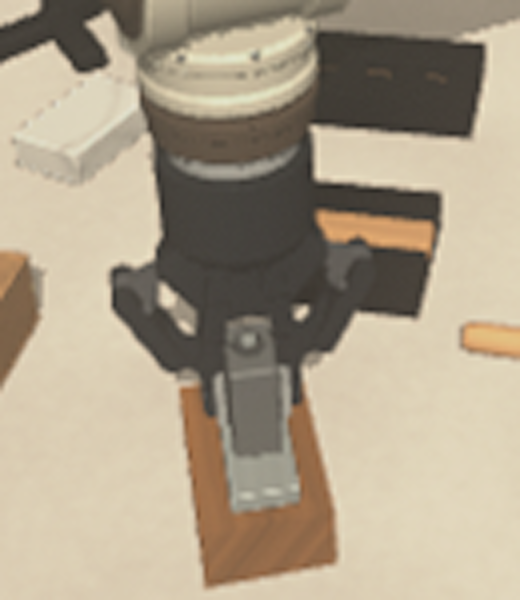

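The gripper has closed on the body at 25.7 mm, with the rod top at about (212,255). I'll lift straight up now, to just above 7 cm and a bit more.

>>> {"api": "move_arm", "payload": {"commands": [[[0,0,1],0],[[0,0,2.5],0],[[0,0,4.5],0],[[0,0,7],0],[[0,0,8],0],[[0,0,8],0],[[0,0,8],0]]}}

```text
t: 4.38
tool_pos: [0.5436, 0.3719, 0.1432]
tool_rot: [-1.571, 0.001, 0.348]
ft_force: [-1.0, 0.2, -2.5]
width: 0.0255
```

```bash
python3 - <<'E'
from h import *
o=observe(); print(o['t'],o['tool_pos'],o['tool_rot'],o['ft_force'],o['width'])
crop('side',(150,120,280,320),3,'pics/s4.png')
crop('top',(90,110,250,210),5,'pics/t4.png')
E
```

```text
4.375 [0.54359144 0.37190924 0.14321416] [-1.57112589e+00  1.39480588e-03  3.47957497e-01] [-1.01044129  0.15832269 -2.45965437] 0.025522602000095096
```

View pics/s4.png

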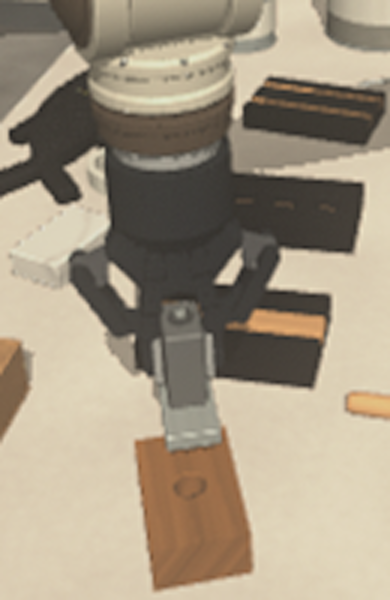

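View pics/t4.png

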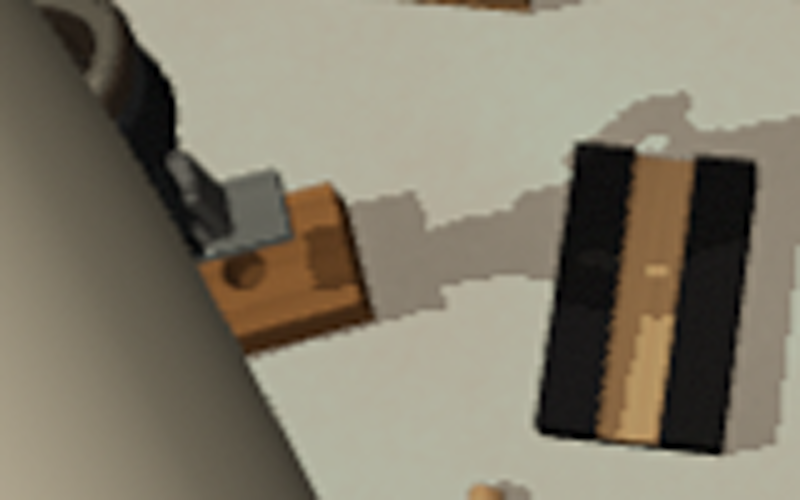

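The side view shows the gauge hanging upright clear of the rest, with the rest's hole at about (213,282). In the top view the hole is at about (139,163.6), which gives the probe's original axis.

```bash
python3 - <<'E'
from h import *
print(onz('top',(139,163.6),.04),onz('side',(150+190/3,120+488/3),.04))
# groove edges in the top view (crop coords /5): left top edge of the groove & right top edge at both ends, z=.03
for L,Rr in(((636,157),(693,160)),((597,437),(661,442))):
    a,b=[onz('top',np.array(q)/5+[90,110],.03)[:2] for q in(L,Rr)]; print(a,b,(a+b)/2)
for q in ((577,143),(755,160),(722,452),(538,432)): print(onz('top',np.array(q)/5+[90,110],.03)[:2])
# side view: far/near groove top edges
s=cv2.imread('pics/side0.png')
for q in ((112,76),(392,101),(385,143),(95,110),(125,40),(402,68)): print('s',onz('side',np.array(q)/5+[180,205],.03)[:2])
E
```

```text
[0.54415392 0.37180074 0.04      ] [0.54326589 0.37988929 0.04      ]
[0.63027169 0.17368584] [0.63174856 0.14263268] [0.63101013 0.15815926]
[0.47419449 0.17521546] [0.47497921 0.14127278] [0.47458685 0.15824412]
[0.63492232 0.20664536]
[0.63520369 0.10907918]
[0.47293736 0.10863222]
[0.47367889 0.20656213]
s [0.63211994 0.15093865]
s [0.47689451 0.14899612]
s [0.47555383 0.18541977]
s [0.63281762 0.18204662]
s [0.63413104 0.1165164 ]
s [0.47554716 0.11822323]
```

>>> {"api": "move_arm", "payload": {"commands": [[[0.1,-3,0],-0.05],[[0.4,-8,0],-0.13],[[0.7,-13,0],-0.21],[[0.9,-18,0],-0.3],[[1.0,-21.3,0],-0.347],[[1.0,-21.3,0],-0.347],[[1.0,-21.3,0],-0.347],[[1.0,-21.3,0],-0.347]]}}

```text
t: 5.48
tool_pos: [0.5537, 0.1601, 0.144]
tool_rot: [-1.571, 0.0, 0.003]
ft_force: [-0.2, 1.0, -1.0]
width: 0.0256
```

```bash
python3 - <<'E'
from h import *
o=observe(); print(o['t'],o['tool_pos'],o['tool_rot'],o['ft_force'],o['width'])
crop('side',(150,90,300,270),4,'pics/s5.png')
crop('top',(150,110,270,220),5,'pics/t5.png')
E
```

```text
5.475 [0.55374486 0.16008232 0.14399936] [-1.57073883e+00  3.62614281e-04  2.56621458e-03] [-0.21510092  1.00540177 -0.97823411] 0.025621745069975978
```

View pics/s5.png

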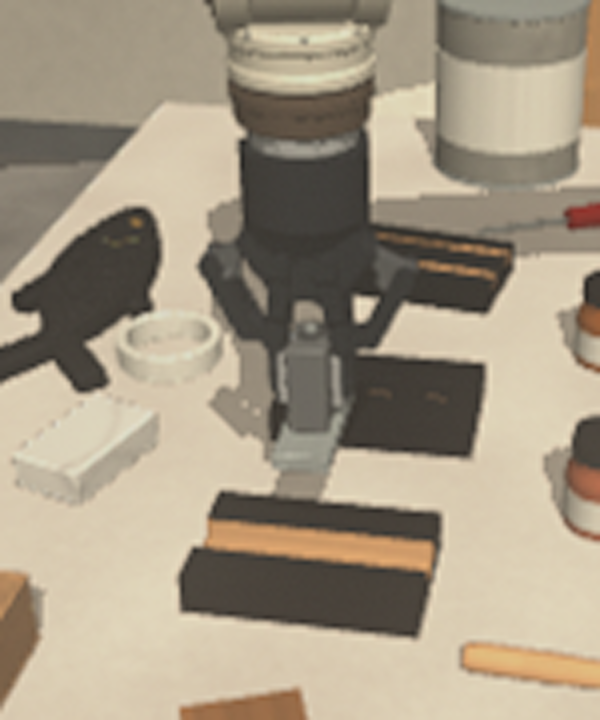

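View pics/t5.png

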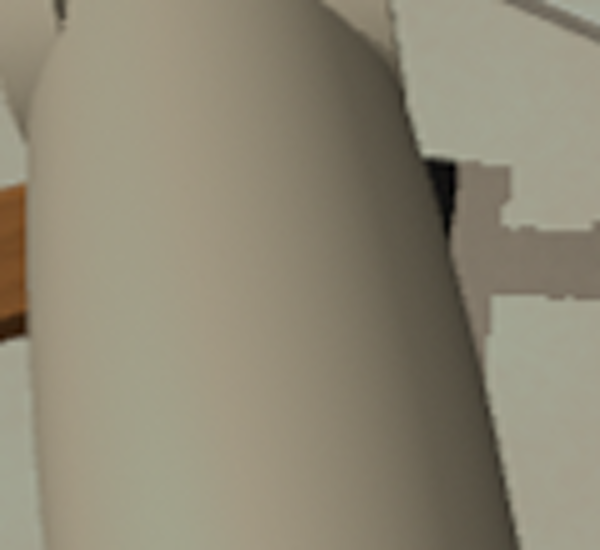

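The gauge is held over the base with its foot end at about (227,205) in the side view. The arm hides the base in the top view. I'll lower the probe into the groove but stop short of contact.

>>> {"api": "move_arm", "payload": {"commands": [[[0,-0.15,-2],0],[[0,-0.15,-4],0],[[0,-0.15,-6],0],[[0,-0.15,-7],0],[[0,-0.15,-7.5],0],[[0,-0.15,-7.5],0],[[0,-0.15,-7.5],0]]}}

```text
t: 6.45
tool_pos: [0.5542, 0.1578, 0.07]
tool_rot: [-1.57, -0.001, 0.001]
ft_force: [0.3, -1.3, -1.6]
width: 0.0254
```

```bash
python3 - <<'E'
from h import *
o=observe(); print(o['t'],o['tool_pos'],o['tool_rot'],o['ft_force'],o['width'])
crop('side',(170,140,290,270),5,'pics/s6.png')
E
```

```text
6.45 [0.55423364 0.15775845 0.07003334] [-1.57047907e+00 -9.77749025e-04  1.04145993e-03] [ 0.33350193 -1.3180096  -1.63020686] 0.025411181507654347
```

View pics/s6.png

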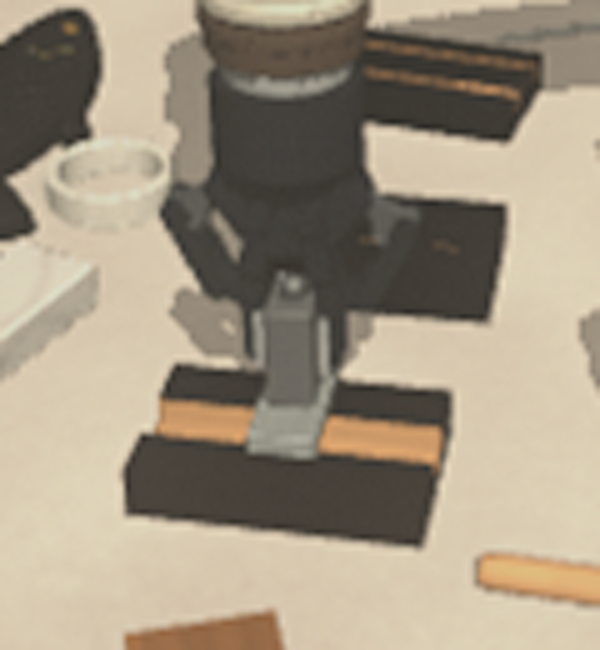

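The foot spans the groove with its near end at about (226,231), still about 15 mm above the top. Now I'll press slowly.

>>> {"api": "move_arm", "payload": {"commands": [[[0,0.05,-0.3],0],[[0,0.05,-0.5],0],[[0,0.05,-0.7],0],[[0,0.05,-0.9],0],[[0,0.05,-1.1],0],[[0,0.05,-1.2],0],[[0,0.05,-1.2],0]]}}

```text
t: 7.38
tool_pos: [0.554, 0.1582, 0.0572]
tool_rot: [-1.571, -0.0, 0.001]
ft_force: [0.9, -1.0, 1.2]
width: 0.026
```

>>> {"api": "move_arm", "payload": {"commands": [[[0,0,-0.1],0],[[0,0,-0.2],0],[[0,0,-0.3],0],[[0,0,-0.3],0],[[0,0,-0.3],0]]}}

```text
t: 8.0
tool_pos: [0.554, 0.1582, 0.0545]
tool_rot: [-1.571, -0.0, 0.001]
ft_force: [0.7, 0.8, 5.0]
width: 0.0259
```

```bash
python3 - <<'E'
from h import *
o=observe(); print(o['t'],o['tool_pos'],o['tool_rot'],o['ft_force'],o['width'])
crop('side',(170,140,290,270),5,'pics/s7.png')
E
```

```text
8.0 [0.55402639 0.15817739 0.05452663] [-1.57064411e+00 -4.19867711e-04  1.00796557e-03] [0.70059575 0.80189809 5.02777025] 0.02587150202616704
```

View pics/s7.png

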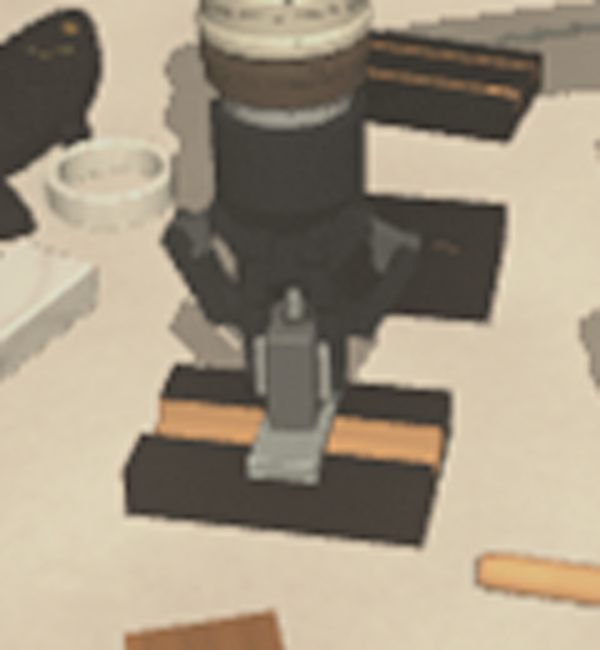

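The rod has risen above the body at about (228,200) and the foot is almost down. I'll press on until the force clearly rises, then hold.

>>> {"api": "move_arm", "payload": {"commands": [[[0,0,-0.1],0],[[0,0,-0.2],0],[[0,0,-0.2],0],[[0,0,-0.2],0]]}}

```text
t: 8.55
tool_pos: [0.5541, 0.1582, 0.0545]
tool_rot: [-1.57, -0.002, 0.001]
ft_force: [-5.4, -0.1, 19.3]
width: 0.0259
```

>>> {"api": "move_arm", "payload": {"commands": [[[0,0,0],0],[[0,0,0],0],[[0,0,0],0],[[0,0,0],0],[[0,0,0],0],[[0,0,0],0],[[0,0,0],0],[[0,0,0],0]]}}

```text
t: 9.55
tool_pos: [0.5541, 0.1582, 0.0545]
tool_rot: [-1.57, -0.002, 0.001]
ft_force: [-5.4, -1.5, 19.2]
width: 0.0258
```

```bash
python3 - <<'E'
from h import *
o=observe(); print(o['t'],o['tool_pos'],o['tool_rot'],o['ft_force'],o['width'])
crop('side',(170,140,290,270),5,'pics/s8.png')
E
```

```text
9.55 [0.55409089 0.15821945 0.05448754] [-1.57017409e+00 -1.64963029e-03  1.00529777e-03] [-5.36132344 -1.52873969 19.23735035] 0.025765160204516736
```

View pics/s8.png

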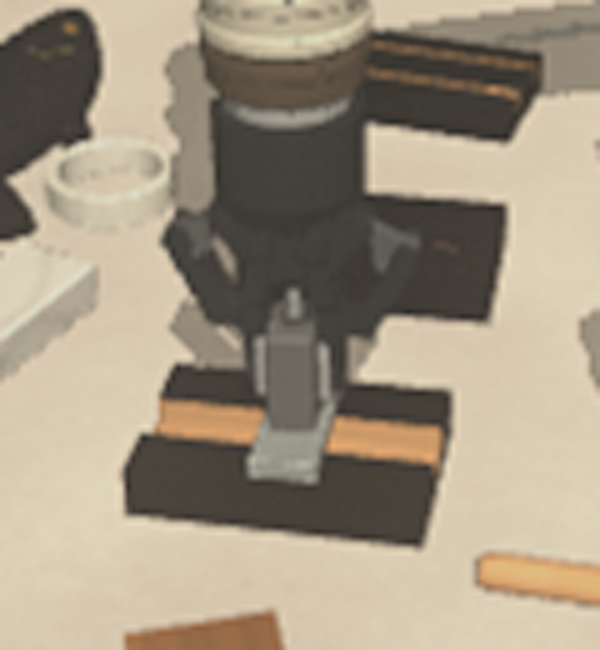

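Pressed at 19 N with no motion for over a second, and TCP z matches a foot at 30 mm. I'll ease the pressure, then open.

>>> {"api": "move_arm", "payload": {"commands": [[[0,0,0.1],0],[[0,0,0.15],0],[[0,0,0.15],0]]}}

```text
t: 9.98
tool_pos: [0.5541, 0.1582, 0.0545]
tool_rot: [-1.57, -0.001, 0.001]
ft_force: [-0.2, 0.3, 8.2]
width: 0.0252
```

>>> {"api": "move_arm", "payload": {"commands": [[[0,0,0],0],[[0,0,0],0],[[0,0,0],0],[[0,0,0],0],[[0,0,0],0],[[0,0,0],0],[[0,0,0],0]], "grip": 0}}

```text
t: 10.85
tool_pos: [0.5539, 0.1581, 0.0538]
tool_rot: [-1.571, -0.0, 0.001]
ft_force: [-0.1, 0.6, 0.0]
width: 0.0852
```

```bash
python3 - <<'E'
from h import *
o=observe(); print(o['t'],o['tool_pos'],o['tool_rot'],o['ft_force'],o['width'])
crop('side',(170,140,290,270),5,'pics/s9.png')
E
```

```text
10.85 [0.55389449 0.15811976 0.05378702] [-1.57081099e+00 -2.69816388e-05  1.03028949e-03] [-0.11989166  0.6031544   0.01917511] 0.08518801026935498
```

View pics/s9.png

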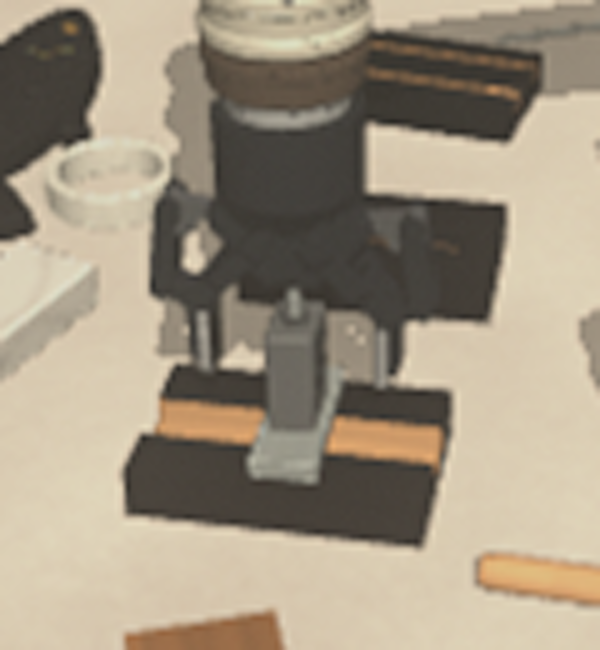

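The fingers are open on both sides and the gauge stands unmoved, with the foot near end at about (226,235). I'll lift away and clear both views.

>>> {"api": "move_arm", "payload": {"commands": [[[0,0,2],0],[[0,0,5],0],[[0,0,9],0],[[0,0,13],0],[[0,0,16],0],[[0,0,16],0]]}}

```text
t: 11.65
tool_pos: [0.5548, 0.1584, 0.2165]
tool_rot: [-1.57, -0.004, 0.001]
ft_force: [1.0, 0.4, -0.2]
width: 0.0857
```

>>> {"api": "move_arm", "payload": {"commands": [[[-2,4,0],0],[[-4,9,0],0],[[-7,14,0],0],[[-10,19,0],0],[[-13,24,0],0],[[-16,28,0],0],[[-16,28,0],0],[[-16,28,0],0]]}}

```text
t: 12.65
tool_pos: [0.3937, 0.4379, 0.2128]
tool_rot: [-1.572, 0.001, 0.002]
ft_force: [0.3, 0.2, 0.2]
width: 0.0857
```

```bash
python3 - <<'E'
from h import *
o=observe(); print(o['t'],o['tool_pos'],o['ft_force'],np.abs(o['qd']).max())
crop('side',(170,140,290,270),5,'pics/s10.png')
crop('top',(180,120,280,220),5,'pics/t10.png')
E
```

```text
12.65 [0.39372814 0.43785212 0.21283307] [0.32164498 0.19099998 0.17266871] 0.025816270033651584
```

View pics/s10.png

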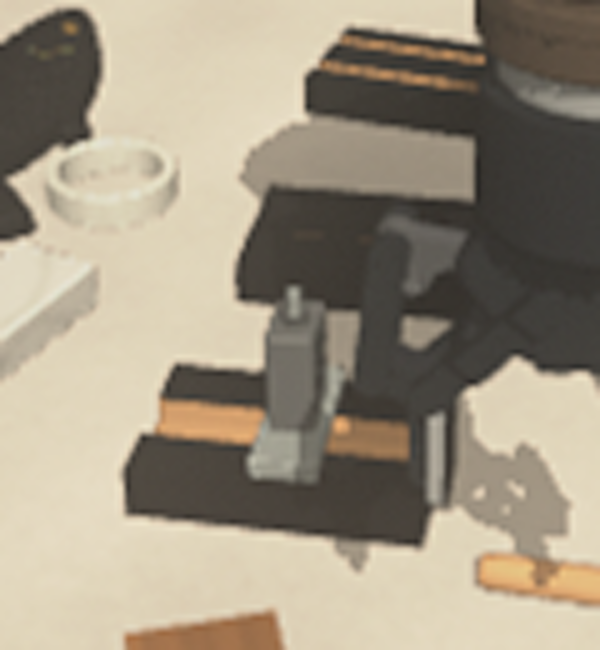

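View pics/t10.png

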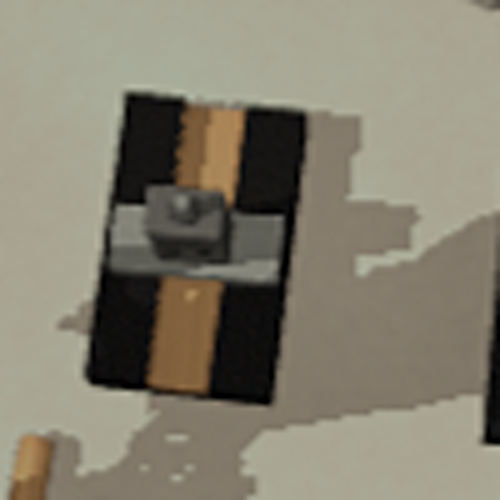

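Both views show the gauge upright with the foot square across the groove. In the top view the foot corners are at about (202,161), (237,163), (236,176) and (201,174). I'll do a numeric check before handing in.

```bash
python3 - <<'E'
from h import *
print(tri((228.8,198),(216.6,160.8)), proj('side',[.5541,.1582,.119]),proj('top',[.5541,.1582,.119]))
f=np.array([(112,205),(285,213),(278,280),(105,270)])/5+[180,120]
P=np.array([onz('top',q,.042)[:2] for q in f]);print(P.round(4),P.mean(0)); e=P[0]-P[1];print(np.arctan2(e[1],e[0])-np.pi/2)
f=np.array([(127,93),(306,112),(272,404),(88,382)])/5+[180,120]
B=np.array([onz('top',q,.03)[:2] for q in f]);print(B.round(4),B.mean(0))
print([proj('side',[.5541,.1582+y,.042]) for y in (.045,)])
E
```

```text
(array([0.55325715, 0.15761271, 0.11468775]), np.float64(0.0015755914275203213)) [228.67503775 196.77070819] [216.25288527 159.64578017]
[[0.568  0.2046]
 [0.573  0.1125]
 [0.5362 0.112 ]
 [0.5323 0.2036]] [0.55237593 0.15815972]
0.05461491689995457
[[0.6349 0.2066]
 [0.6341 0.1084]
 [0.4719 0.1085]
 [0.4737 0.2066]] [0.55364982 0.1575327 ]
[array([225.95061063, 231.19101749])]
```

```bash
python3 -c "
from station import workorder
print(workorder.hand_in())"
```

```text
the job is handed in; nothing more can be done
None
```

I took the gauge from its rest, pressed it into the groove of the single-groove base, let go and handed the job in. The gauge is standing flat there. The clock read about 12.7 s at the last check, and the hand-in gave no verdict.

**Pressing:** I held it at about 19 N for more than 1 s. The tool stopped at 54.5 mm height and did not move, which puts the foot's underside at about 30 mm, the top of the base. I then eased the pressure, opened the fingers and moved the arm clear.

**Last checks:**
- **Position:** the foot centre measured (0.552, 0.158) m and the base centre (0.554, 0.1575) m. The probe is therefore within about 1 mm of the groove's centre line.
- **Angle:** the foot lies across the groove to within about 0.06 rad.
- **Base:** its corners are within about 2 mm of where they were before I moved the gauge.
- **Reading:** the rod's top triangulates to about 0.115 m. The same method read 5 mm low on the rest, so corrected it is about 0.120 m, a probe reading of roughly 11 to 12 mm.

**Disagreement:** the two cameras differed by about 6 to 8 mm in y throughout. The finger tips also appeared offset in the side camera, so I used the top camera.

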